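Let the next jar down the feed chute and catch it

ROBOT

A 7-joint arm with a two-finger parallel gripper is mounted at the origin on the work surface. World frame = base frame: x ahead of the robot, y to its left, z up, the work surface at z = 0. Lengths are in m, angles in rad, forces in N, time in s.
With the tool pointing down it reaches from about 0.4 to 0.875 m from the base axis. Payload 6.5 kg.
Tool frame: the origin (TCP) lies at the very end of the fingers, on their centre line; the grasp point (between the pads) lies 19 mm behind it (bot.tcp_to_grasp is the distance from the TCP to the grasp point, in m); z points along the fingers, y is the line along which they close (so a half turn about z gives the same grasp; the last joint's range is limited). The gripper opens to 88 mm and grips with 3 to 60 N. Pads are 18 mm wide; open, the fingers measure 123 mm over their backs; the gripper's body (75 mm by 187 mm) begins 45 mm behind the grasp point.
Start: joints at [-1.252, 0.536, -0.004, 1.538, 0.003, 1.067, -0.071], TCP at [0.244, 0.602, 0.239] pointing down, gripper open.
Joint ranges: [-2.7, 2.7], [-0.37, 2.16], [-1.27, 1.26], [0.24, 2.4], [-1.31, 4.45], [0.19, 1.91], [-2.76, 2.76]. Speed limits (rad/s): [2.39, 2.39, 3.14, 3.14, 3.14, 3.14, 3.14].

INTERFACE

Orientations are given as a rotation vector (axis times angle).
In Python, from workcell import sensors, camera, close_job, bot gives the robot as it stands.
- The arm moves only by the tool send_rows, never from a script. Its argument "commands" is a list of rows, each a list of 3 entries, a list of its own where there are three numbers: the opening, from -1 (shut) to 1 (fully open), then the shift along the world's x, y, z scaled (see below), then the turn about the world's z scaled (see below). A call has 1 to 12 rows; each row shifts and turns the commanded pose from where the row before left it; what a row does not reach is not made up. The controller multiplies each number of a shift by 15 cm and each number of a turn by 90 degrees. A row lasts 1/10 s, in which the tool goes at most 50 mm and 8.59 degrees, less where a joint would pass 70% of its speed; a pose out of reach is approached as far as the arm can. A call with a number of a shift or a turn outside -1 to 1 is refused whole. A call with a gripper value outside its range is refused whole. The fingers move at their own pace and stop on an object; "squeeze" is the grip in N (left out, the last holds). Time passes only in rows, so rows that do not move let the fingers close. It gives the time, the measured TCP pose, the force, the opening and the grip force at its end, in the units of the state.
- sensors.get_state(): the state, without advancing time (a new reading comes with each control period).
- camera(name): name is "side" or "top"; returns a dict with "img" (420x560x3 uint8, red, green, blue), "fx", "fy", "cx", "cy" (pixels), "world_from_camera" (4x4, takes a point from camera to world coordinates). Camera axes: x right, y down, z forward; pixel columns grow to the right and rows downward; lengths in m; the calibration is good to about 2 mm. A picture is of the moment at which its call begins. There is no depth.
- close_job(): hands the job in; it is judged then, once.
The state is a dict: "time_s": time; "q": joint angles; "qvel": joint speeds; "joint_torque": joint torques, N m; "ee_pos": TCP position; "eef_rot": TCP orientation; "contact_force": force on the tool from outside, world axes, zero at the start; "ft_torque": the same for the moment, N m; "width": finger opening in m; "gripper_force": force on a finger pad.
Only numpy, scipy, OpenCV 4.12 (cv2) and the standard library are available. Lean on these libraries where they do the work, as an engineer would, in place of code of your own. Each camera call takes 0.05 s, during which the arm holds its last target. There are 200 camera calls.

TASK

Press the release paddle of the bamboo feed chute all the way down so that the gate lifts and the glass jar rolls down the lane by itself. Catch the jar on the run and gently: move the fingers along with it at its own pace, right in front of it and close to it, while it still rolls freely, let it come up to them softly, then slow it down, never clamping it, to a standstill in the open part of the lane a good 3 cm short of the two end tabs, and keep it still there for a second. Then ease it down softly until it rests against both tabs, and leave it there with the gripper clear and the other kitchen things undisturbed.

Things in the scene. Friction and masses are not known exactly. Their poses are not given: they have to be found in the camera images.
- chute: Bamboo gravity-feed chute for jars, fixed on the counter. Origin on the counter under mid-lane; x level, downhill; y to the left looking downhill; z up. Lane 620 mm long, 112 wide inside, between walls 6 thick, 30 high above its floor. Floor surface at z = 0.062 - 0.0671 x (m). The jar waits at x = -0.231.
- guard_end (a point): Lower end of the wire guard over the lane, chute x = 0.005, 73 mm above the lane floor, mid-lane. The guard (three wires and two hoops of 5 mm wire) covers the lane from chute x = -0.18 to +0.007, so that fingers cannot get in there; from here down to the end tabs the lane is open above.
- tabs (a point): Point midway between the two end tabs at the low end, in the plane of their uphill faces (chute x = 0.316), 25 mm above the lane floor. Each tab is 31 wide, 6 thick, 39 mm high above the floor, one beside each wall; the gap between them, mid-lane, is 58 mm wide and open above and beyond, so that fingers in front of the jar can follow out through it.
- seat (a point): Where the jar's centre is when it rests against both end tabs: chute x = 0.291, mid-lane, 25 mm above the lane floor. A jar stopped clearly short of the tabs has its centre at least 30 mm uphill of this point.
- jar: Amber glass spice jar with steel lid: cylinder 50 mm dia, 100 long, 0.36 kg (x 0.55 to 1.7), across the lane at the gate. Origin: its centre; y = its axis. Let go, it rolls off at about 0.4 m/s2; rolling drag (time constant near 0.6 s) levels its speed off: 0.20 to 0.28 m/s at the guard end, 0.22 to 0.35 by the tabs, lighter is faster. Thin glass: push under 8 N, never grip; 1 N holds it.
- gate (a joint): Turn (rad) of the steel release rod along the chute's +y side; its axis is parallel to the lane at chute y = 0.066, 25 mm above the lane floor. 0 = gate closed, 0.95 = stop, fully open; starts at 0 to 0.08. Pressing the paddle raises the gate finger at the lane's top; from 0.8 the jar passes under. It has friction and stays where it is left; about 2 N on the paddle turns it.
- paddle (a point): Middle of the top of the release paddle, a steel plate 34 x 30 x 6 mm outside the chute's +y wall near chute x = 0.09, 52 mm from the rod axis. With the gate shut its arm points outwards (+y) and 0.5 rad above level; open, 0.45 rad below: it goes down by 48 mm in an arc. Press it from above with shut fingers.
- ramekin: Blue ceramic ramekin, 90 mm wide, 50 high, bystander. Origin at the centre of its underside.
- pitcher: Small glass pitcher with a handle, 80 mm wide, 110 high, bystander. Origin at the centre of its underside.
- whisk: Steel whisk, 240 mm long, lying along its x axis, bystander. Origin on the counter under its middle.
Mind the look-alikes: they are no part of the job. Of the things that look like the jar, the smallest one is meant.

How it is judged:
On the way, in this order (a step that is already met when the one before it is completed fails the run):
1. the paddle is pressed down and the gate is open (value of joint gate above 0.75 rad), for 0.05 s.
2. the jar is rolling by itself under the guard (x of jar in the frame of chute above -0.08 m and linear speed of jar above 0.12 m/s), for 0.05 s.
3. the fingers run along with the jar, close to it, while it still rolls (distance between the grasp point and jar below 0.065 m and linear speed of jar above 0.16 m/s and x of jar in the frame of chute above -0.03 m), for 0.25 s.
4. the jar is stopped in the open lane, short of the tabs (x of jar in the frame of chute between 0 and 0.265 m and linear speed of jar below 0.03 m/s), for 0.7 s.
At the end, for the whole second after the job is handed in: The jar lies in the lane against both end tabs (its centre 280 to 302 mm past the middle of the chute), at rest, square across the lane within 0.12 rad, and the gate is still open (over 0.75 rad) (x of jar in the frame of chute between 0.28 and 0.302 m and y of jar in the frame of chute between -0.015 and 0.015 m and z of jar in the frame of chute between 0.06 and 0.082 m and linear speed of jar below 0.02 m/s and angle between the y axis of jar and the y axis of chute, either way round below 0.12 rad and value of joint gate above 0.75 rad); the robot touches nothing.
It fails at once if the robot knocks, squeezes or pushes the glass jar with more than 8 N (contact force between jar and the fingers above 8 N or contact force between jar and the arm above 8 N).
It fails at once if the jar runs into the end tabs (reaches them faster than 0.15 m/s) (x of jar in the frame of chute above 0.27 m and linear speed of jar above 0.15 m/s).
It fails at once if the jar leaves the lane (z of jar in the frame of chute below 0.05 m or z of jar in the frame of chute above 0.125 m or x of jar in the frame of chute above 0.32 m).
It fails at once if a bystander is shifted by more than 30 mm or tipped (distance of any of ramekin, pitcher, whisk from where it was at the start of the episode above 0.03 m or angle between any of ramekin, pitcher's own z axis and vertical above 0.25 rad).
It also fails if it takes over 35 s, if anything falls off the work surface, if the arm or the gripper's body presses on something with over 40 N, if the wrist force passes 120 N, or if a joint passes its speed limit or range.

## Working session

There is one attempt and no reset: what is moved stays moved. The work goes in short steps, Python scripts to look and compute and a tool call to move; the robot and the scene stay as the last step left them, time stands still between calls to the robot, and variables do not carry over. Pictures are saved under pics/ and viewed, at most 10 in all, crops included, and the job is handed in when it is done.

Besides the shell and the picture viewer there is one more tool, called after "Request:" as name(argument=value, ...), one argument or row to a line, values as JSON. send_rows: Moves the arm, as the interface text tells. Shifts and turns lie within -1 to 1; 1 stands for 15 cm of shift or 90 degrees of turn. Its arguments: {"type":"object","properties":{"commands":{"type":"array"},"squeeze":{"type":"number"}},"required":["commands"]}

```bash
mkdir -p pics; ls; python3 - <<'E'
from workcell import sensors, camera, bot
import cv2,numpy as np,pickle
s=sensors.get_state();print(s['time_s'],s['ee_pos'],s['eef_rot'],s['width'],bot.tcp_to_grasp)
d={}
for n in('side','top'):
    c=camera(n);d[n]=c;cv2.imwrite(f'pics/{n}0.png',c['img'][:,:,::-1]);print(n,c['fx'],c['fy'],c['cx'],c['cy'],np.round(c['world_from_camera'],4).tolist())
pickle.dump(d,open('c0.pkl','wb'))
E
```

```text
pics
0.0 [0.24379934 0.60188859 0.23782644] [-6.00619287e-01 -3.08344696e+00  2.72223068e-03] 0.08830008482273144 0.0187
side 492.8396252867866 492.8396252867866 283.94950555702013 194.5313252124735 [[0.9754, -0.1844, 0.1207, 0.3097], [-0.2197, -0.7692, 0.6, -0.8413], [-0.0178, -0.6118, -0.7908, 1.2335], [0.0, 0.0, 0.0, 1.0]]
top 488.87293847603166 488.87293847603166 283.4586356172036 215.77186175366643 [[0.0148, -0.9944, 0.105, 0.3214], [-0.9999, -0.0145, 0.0035, 0.0412], [-0.0019, -0.105, -0.9945, 1.7277], [0.0, 0.0, 0.0, 1.0]]
```

View pics/side0.png

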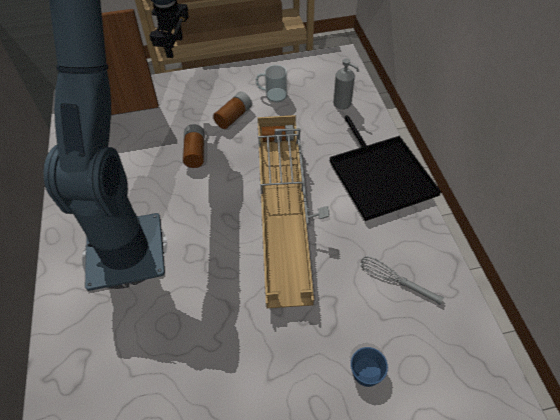

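View pics/top0.png

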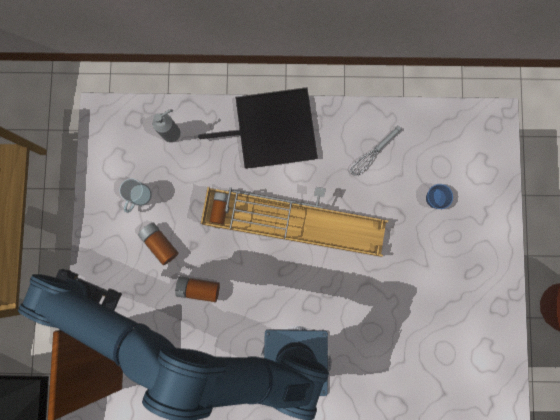

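Side view: the chute runs from its high end (280,125) to the tabs (290,298), with two plates on its right at (320,213) and (333,253). Top view: chute corners are near (207,190) and (384,222), and the jar at the gate is at (218,208). Next I'll enlarge the chute.

```bash
python3 - <<'E'
import cv2
a=cv2.imread('pics/top0.png')[170:270,195:395];cv2.imwrite('pics/tc.png',cv2.resize(a,None,fx=4,fy=4,interpolation=cv2.INTER_CUBIC))
a=cv2.imread('pics/side0.png')[110:315,225:375];cv2.imwrite('pics/sc.png',cv2.resize(a,None,fx=2.9,fy=2.9,interpolation=cv2.INTER_CUBIC))
E
```

```text
(no output)
```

View pics/tc.png

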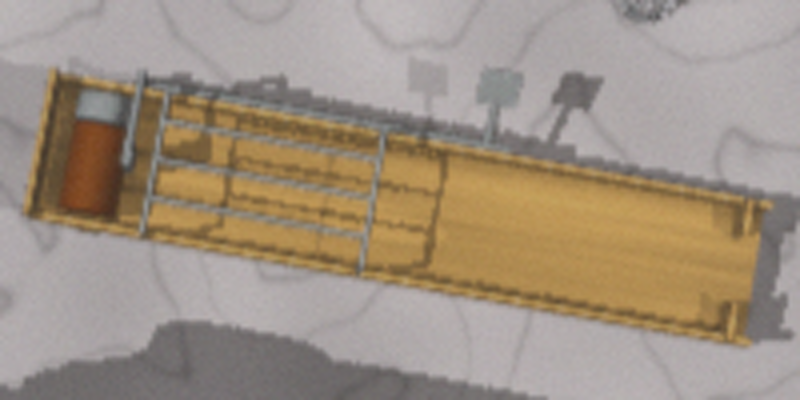

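View pics/sc.png

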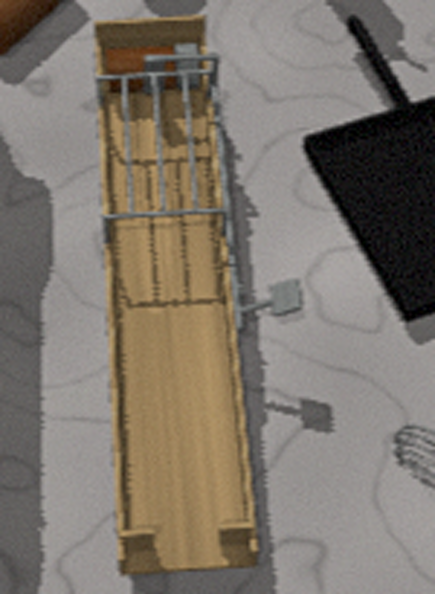

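The top crop shows the paddle at (498,86), tab inner ends at (745,235) and (736,303), wall corners at (55,72), (27,215), (768,205) and (748,343), and the lower hoop feet at (382,135) and (361,272). The side crop shows the paddle at (287,298) and the tab inner top corners at (158,533) and (220,530). The plate's darker twin is its shadow. Next I'll fit the chute pose.

```bash
cat > h.py <<'E'
import numpy as np,pickle
from scipy.optimize import least_squares
d=pickle.load(open('c0.pkl','rb'))
def ray(n,p):
    c=d[n];T=np.array(c['world_from_camera']);v=T[:3,:3]@[(p[0]-c['cx'])/c['fx'],(p[1]-c['cy'])/c['fy'],1];return T[:3,3],v
def onz(n,p,z):
    o,v=ray(n,p);return o+v*(z-o[2])/v[2]
tc=lambda x,y:(195+(x+.5)/4-.5,170+(y+.5)/4-.5)
sc=lambda x,y:(225+(x+.5)/2.9-.5,110+(y+.5)/2.9-.5)
fl=lambda x:0.062-0.0671*x
E
python3 - <<'E'
from h import *
P=[('top',tc(745,235),.319,.029,fl(.319)+.039),('top',tc(736,303),.319,-.029,fl(.319)+.039),
('side',sc(158,531),.319,-.029,fl(.319)+.039),('side',sc(220,528),.319,.029,fl(.319)+.039)]
W=[('top',tc(55,72),-.316,.062,fl(-.31)+.03),('top',tc(27,215),-.316,-.062,fl(-.31)+.03),('side',sc(96,22),-.316,-.062,fl(-.31)+.03),('side',sc(206,17),-.316,.062,fl(-.31)+.03),
('top',tc(382,135),.005,.059,fl(.005)+.035),('top',tc(361,272),.005,-.059,fl(.005)+.035),('side',sc(106,217),.005,-.059,fl(.005)+.033),('side',sc(226,213),.005,.059,fl(.005)+.033)]
A=P+W
w=np.array([onz(a[0],a[1],a[4])[:2] for a in A]);c=np.array([a[2:4] for a in A])
def loc(q): 
    R=np.array([[np.cos(q[2]),-np.sin(q[2])],[np.sin(q[2]),np.cos(q[2])]]);return (w-q[:2])@R
wt=np.ones_like(c);wt[4:8,0]=.1
s=least_squares(lambda q:((loc(q)-c)*wt).ravel(),[.45,0,-1.5],loss='soft_l1',f_scale=.003)
print(s.x);print(np.round((loc(s.x)-c)*1000,1))
q=s.x;np.save('q.npy',q)
R=np.array([[np.cos(q[2]),-np.sin(q[2])],[np.sin(q[2]),np.cos(q[2])]])
print('R',R)
o1,v1=ray('top',tc(498,86));o2,v2=ray('side',sc(287,298))
t=np.linalg.lstsq(np.c_[v1,-v2],o2-o1,rcond=None)[0];a,b=o1+v1*t[0],o2+v2*t[1]
p=(a+b)/2;print('paddle',p,a-b,'chute',(p[:2]-q[:2])@R,p[2])
for x,y in[(-.231,0),(.09,.112),(.005,0),(.15,0),(.291,0)]: print(x,y,q[:2]+R@[x,y],fl(x))
j=onz('top',tc(92,152),fl(-.231)+.05);print('jar',(j[:2]-q[:2])@R)
for n,p in(('ram',(440,196)),('whisk',(376,151)),('pitch',(139,195)),('pan',(318,157))):print(n,(onz('top',p,.03)[:2]-q[:2])@R,onz('top',p,.03)[:2])
E
```

```text
[ 0.48038562  0.03774801 -1.73028746]
[[  1.2  -0.8]
 [  2.5  -0.9]
 [  0.7   2.9]
 [  1.7  -0.2]
 [ 41.6  -2.4]
 [ 41.4  -0.2]
 [ 18.3   1.2]
 [ 20.2   1.7]
 [ -1.3  -2.2]
 [  1.2  -0.9]
 [-33.5  -0.6]
 [-29.3   4.4]]
R [[-0.15881582  0.98730823]
 [-0.98730823 -0.15881582]]
paddle [ 0.57746601 -0.07163918  0.102817  ] [ 9.34523948e-04 -9.77651239e-05  1.54350271e-04] chute [0.09258096 0.11322068] 0.10281699611333872
-0.231 0 [0.51707208 0.26581621] 0.0775001
0.09 0.112 [ 0.57667072 -0.06889711] 0.055961
0.005 0 [0.47959155 0.03281147] 0.0616645
0.15 0 [ 0.45656325 -0.11034823] 0.051934999999999995
0.291 0 [ 0.43417022 -0.24955869] 0.042473899999999995
jar [-0.22905115 -0.00262035]
ram [0.51578519 0.18215817] [ 0.57831703 -0.50042056]
whisk [0.27019214 0.30233568] [ 0.73597334 -0.2770306 ]
pitch [-0.52455739  0.00286281] [0.56652011 0.55519317]
pan [0.07157309 0.24548464] [ 0.71138769 -0.07190354]
```

Request:
send_rows(
  commands=[
    [-1, [0.107, -0.3, 0], -0.061],
    [-1, [0.107, -0.3, 0], -0.061],
    [-1, [0.107, -0.3, 0], -0.061],
    [-1, [0.107, -0.3, 0], -0.061],
    [-1, [0.107, -0.3, 0], -0.061],
    [-1, [0.107, -0.3, 0], -0.061],
    [-1, [0.107, -0.3, 0], -0.061],
    [-1, [0.107, -0.3, 0], -0.061],
    [-1, [0.107, -0.3, 0], -0.061],
    [-1, [0.107, -0.3, 0], -0.061],
    [-1, [0.107, -0.3, 0], -0.061],
    [-1, [0.107, -0.3, 0], -0.061],
  ],
  squeeze=5,
)

```text
time_s: 1.3
ee_pos: [0.4367, 0.0606, 0.2388]
eef_rot: [-2.185, -2.257, -0.001]
contact_force: [0.2, 0.5, -0.7]
width: 0.0007
gripper_force: 0.0
```

Request:
send_rows(
  commands=[
    [-1, [0.114, -0.273, 0], -0.061],
    [-1, [0.114, -0.273, 0], -0.061],
    [-1, [0, 0, -0.27], 0],
    [-1, [0, 0, -0.27], 0],
    [-1, [0, 0, -0.27], 0],
    [-1, [0, 0, -0.27], 0],
    [-1, [0, 0, 0], 0],
  ],
)

```text
time_s: 2.0
ee_pos: [0.4669, -0.0196, 0.0728]
eef_rot: [-2.383, -2.039, 0.012]
contact_force: [-0.6, -0.2, 0.4]
width: 0.0004
gripper_force: 0.0
```

```bash
cat > see.py <<'E'
from h import *
from workcell import sensors, camera
import cv2,sys
q=np.load('q.npy');R=np.array([[np.cos(q[2]),-np.sin(q[2])],[np.sin(q[2]),np.cos(q[2])]])
def jar(img):
    h=cv2.cvtColor(img,cv2.COLOR_RGB2HSV)
    m=((h[...,0]<=11)&(h[...,1]>140)&(h[...,2]>40)).astype('uint8')
    ys,xs=np.nonzero(m)
    L=[]
    # lane filter in chute coords at jar centre height
    for u,v in zip(xs,ys):
        if 190<u<400 and 170<v<270:
            p=(onz('top',(u,v),fl(-.1)+.035)[:2]-q[:2])@R
            if abs(p[1])<.06 and abs(p[0])<.33:L.append((u,v))
    L=np.array(L);
    if len(L)<5:return None
    # amber body centre: top surface ~ z floor+.04
    u,v=np.median(L,0);x=-.1
    for _ in range(5):
        p=(onz('top',(u,v),fl(x)+.03)[:2]-q[:2])@R;x=p[0]
    return p,len(L),L.min(0),L.max(0)
def tool():
    s=sensors.get_state();p=s['ee_pos'];a=s['eef_rot'];import scipy.spatial.transform as t
    y=t.Rotation.from_rotvec(a).as_matrix()[:,1];c=(p[:2]-q[:2])@R
    return s['time_s'],np.round(c,4),round(p[2]-fl(c[0]),4),round(np.degrees(np.arctan2(y[1],y[0])-q[2]-np.pi/2),2),np.round(s['contact_force'],1)
def look(name=None):
    t=sensors.get_state()['time_s'];i=camera('top')['img']
    if name:cv2.imwrite(name,i[:,:,::-1])
    return t,jar(i)
E
python3 -c "
from see import *
print(tool());print(look('pics/t1.png'))"
```

```text
(2.0, array([ 0.0587, -0.0042]), np.float64(0.0147), np.float64(0.23), array([-0.6, -0.2,  0.4]))
(2.0, (array([-0.22760579, -0.0181897 ]), 96, array([210, 201]), array([224, 222])))
```

View pics/t1.png

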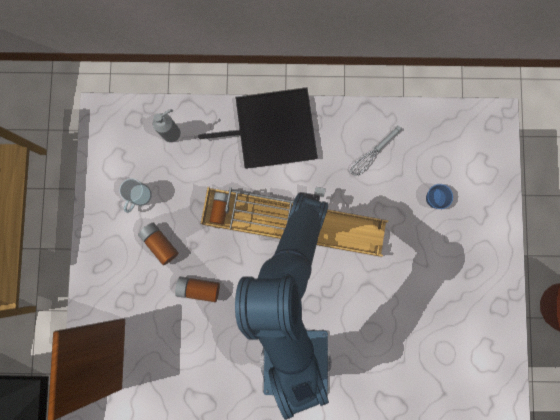

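The top view shows the jar at (217,211) unobstructed and the hand in the lane at about x = 0.06. I'll rehearse the run briefly to see how well the arm tracks.

Request:
send_rows(
  commands=[
    [-1, [-0.013, -0.079, -0.005], 0],
    [-1, [-0.025, -0.158, -0.011], 0],
    [-1, [-0.025, -0.158, -0.011], 0],
  ],
)

```text
time_s: 2.35
ee_pos: [0.4629, -0.08, 0.0751]
eef_rot: [2.384, 2.041, 0.005]
contact_force: [0.5, 0.5, 0.6]
width: 0.0005
gripper_force: 0.0
```

```bash
python3 -c "
from see import *
print(tool(),np.round(sensors.get_state()['qvel'],3))"
```

```text
(2.35, array([0.1191, 0.0014]), np.float64(0.0211), np.float64(0.28), array([0.5, 0.5, 0.6])) [ 0.561  0.022 -0.043  0.01   0.001 -0.044  0.505]
```

Request:
send_rows(
  commands=[
    [-1, [-0.025, -0.158, -0.011], 0],
  ],
)

```text
time_s: 2.45
ee_pos: [0.459, -0.1043, 0.0735]
eef_rot: [2.385, 2.04, 0.005]
contact_force: [0.6, -0.2, -0.5]
width: 0.0003
gripper_force: 0.0
```

```bash
python3 -c "
from see import *
print(tool(),np.round(sensors.get_state()['qvel'],3))"
```

```text
(2.45, array([0.1436, 0.0014]), np.float64(0.0211), np.float64(0.23), array([ 0.6, -0.2, -0.5])) [ 0.557  0.039 -0.046 -0.026  0.003 -0.027  0.501]
```

Request:
send_rows(
  commands=[
    [-1, [0, 0, 0], 0],
  ],
)

```text
time_s: 2.55
ee_pos: [0.4583, -0.1069, 0.0735]
eef_rot: [2.39, 2.033, 0.003]
contact_force: [0.2, 0.4, 0.3]
width: 0.0002
gripper_force: 0.0
```

```bash
python3 -c "
from see import *
print(tool(),np.round(sensors.get_state()['qvel'],3),look())"
```

```text
(2.55, array([0.1463, 0.0011]), np.float64(0.0213), np.float64(-0.09), array([0.2, 0.4, 0.3])) [-0.05   0.004 -0.042 -0.004 -0.016  0.008 -0.048] (2.55, (array([-0.22435258, -0.01759287]), 97, array([210, 201]), array([224, 223])))
```

Request:
send_rows(
  commands=[
    [-1, [0, 0, 0.25], 0],
    [-1, [0, 0, 0.25], 0],
    [-1, [0.264, 0.082, 0], 0],
    [-1, [0.264, 0.082, 0], 0],
    [-1, [0.264, 0.082, 0], 0],
    [-1, [0, 0, -0.2], 0],
    [-1, [0, 0, 0], 0],
  ],
)

```text
time_s: 3.3
ee_pos: [0.5754, -0.0635, 0.1147]
eef_rot: [-2.382, -2.044, 0.003]
contact_force: [-0.3, -1.2, -0.6]
width: 0.0006
gripper_force: 0.0
```

```bash
python3 -c "
from see import *
print(tool(),sensors.get_state()['ee_pos'],look())"
```

```text
(3.3, array([0.0848, 0.1099]), np.float64(0.0583), np.float64(0.4), array([-0.3, -1.2, -0.6])) [ 0.57540262 -0.0634761   0.11465523] (3.3, (array([-0.22528531, -0.01264981]), 82, array([210, 201]), array([224, 222])))
```

Request:
send_rows(
  commands=[
    [-1, [0.015, -0.04, 0], 0],
    [-1, [0, 0, -0.1], 0],
    [-1, [0, 0, -0.133], 0],
    [-1, [0, 0, -0.133], 0],
    [-1, [0, 0, -0.04], 0],
  ],
)

```text
time_s: 3.85
ee_pos: [0.5848, -0.0728, 0.0609]
eef_rot: [2.383, 2.035, 0.015]
contact_force: [-11.4, 4.1, 91.4]
width: 0.0012
gripper_force: 39.2
```

```bash
python3 -c "
from see import *
print(tool(),sensors.get_state()['ee_pos'],look())"
```

```text
(3.85, array([0.0926, 0.1206]), np.float64(0.0052), np.float64(0.13), array([-11.4,   4.1,  91.4])) [ 0.58478292 -0.07281798  0.06094976] (3.85, (array([-0.20931211, -0.00800955]), 61, array([214, 201]), array([229, 223])))
```

Request:
send_rows(
  commands=[
    [-1, [0, 0, 0.33], 0],
    [-1, [-0.239, 0.11, 0.04], 0],
    [-1, [-0.239, 0.11, 0], 0],
    [-1, [-0.239, 0.11, 0], 0],
  ],
)

```text
time_s: 4.3
ee_pos: [0.4699, -0.0219, 0.1111]
eef_rot: [2.388, 2.04, 0.002]
contact_force: [-0.5, 0.8, 0.3]
width: 0.0006
gripper_force: 0.0
```

```bash
python3 -c "
from see import *
print(tool(),sensors.get_state()['ee_pos'],look())"
```

```text
(4.3, array([ 0.0606, -0.0009]), np.float64(0.0532), np.float64(0.16), array([-0.5,  0.8,  0.3])) [ 0.46990397 -0.02193372  0.11113647] (4.3, (array([-0.14952038, -0.02093951]), 54, array([232, 204]), array([246, 226])))
```

Request:
send_rows(
  commands=[
    [-1, [0, -0.01, -0.267], 0],
  ],
)

```text
time_s: 4.45
ee_pos: [0.4723, -0.0223, 0.0734]
eef_rot: [2.384, 2.042, 0.01]
contact_force: [1.6, 0.1, -0.6]
width: 0.0005
gripper_force: 0.0
```

```bash
python3 -c "
from see import *
print(tool(),sensors.get_state()['ee_pos'],look())"
```

```text
(4.45, array([0.0606, 0.0016]), np.float64(0.0154), np.float64(0.3), array([ 1.6,  0.1, -0.6])) [ 0.47232378 -0.02231675  0.0733767 ] (4.45, (array([-0.1213949 , -0.01750632]), 38, array([240, 206]), array([254, 228])))
```

Request:
send_rows(
  commands=[
    [-1, [0, 0, -0.01], 0],
    [-1, [0, 0, 0], 0],
  ],
)

```text
time_s: 4.7
ee_pos: [0.4716, -0.0241, 0.0697]
eef_rot: [2.388, 2.041, 0.0]
contact_force: [0.0, -0.6, 0.8]
width: 0.0006
gripper_force: 0.0
```

```bash
python3 -c "
from see import *
print(tool(),sensors.get_state()['ee_pos'],look('pics/t3.png'))"
```

```text
(4.7, array([0.0625, 0.0011]), np.float64(0.0119), np.float64(0.17), array([ 0. , -0.6,  0.8])) [ 0.47155026 -0.0241139   0.06968158] (4.7, (array([-0.07663767, -0.02129199]), 26, array([255, 208]), array([268, 230])))
```

Request:
send_rows(
  commands=[
    [-1, [0, 0, 0], 0],
    [-1, [0, 0, 0], 0],
  ],
)

```text
time_s: 4.95
ee_pos: [0.4719, -0.0236, 0.0699]
eef_rot: [2.387, 2.041, 0.002]
contact_force: [0.4, -0.2, -0.2]
width: 0.0011
gripper_force: 0.0
```

```bash
python3 -c "
from see import *
print(tool(),sensors.get_state()['ee_pos'],look('pics/t4.png'))
import cv2
i=[cv2.resize(cv2.imread(f)[190:250,230:330],None,fx=6,fy=6,interpolation=cv2.INTER_CUBIC)[:300] for f in('pics/t3.png','pics/t4.png')]
cv2.imwrite('pics/t34.png',np.vstack(i))"
```

```text
(4.95, array([0.0619, 0.0013]), np.float64(0.012), np.float64(0.22), array([ 0.4, -0.2, -0.2])) [ 0.47185002 -0.02358905  0.06988461] (4.95, (array([-0.02200749, -0.01304811]), 42, array([271, 211]), array([284, 233])))
```

View pics/t34.png

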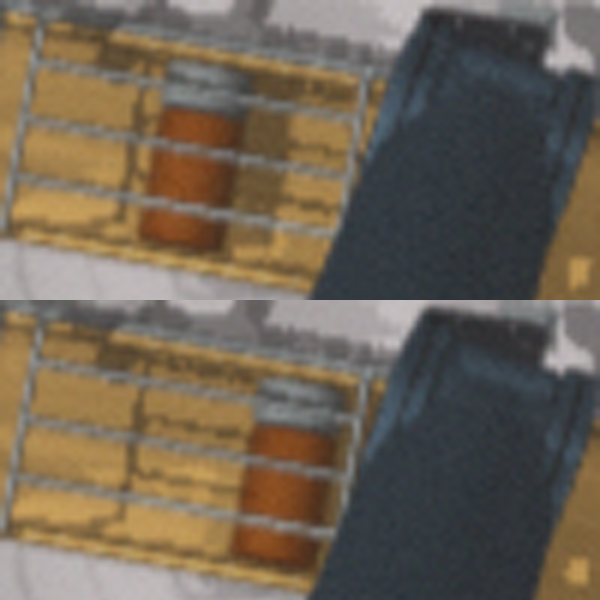

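Both pictures show the jar rolling freely. It moved from crop x≈193 to 285, about 0.21 m/s, and its centre is at chute x ≈ -0.028 at t = 4.95. The fingers are waiting at x = 0.062.

Request:
send_rows(
  commands=[
    [-1, [0, 0, 0], 0],
    [-1, [-0.013, -0.079, -0.005], 0],
    [-1, [-0.021, -0.132, -0.009], 0],
    [-1, [-0.021, -0.132, -0.009], 0],
    [-1, [-0.021, -0.132, -0.009], 0],
    [-1, [-0.02, -0.125, -0.009], 0],
    [-1, [-0.02, -0.125, -0.008], 0],
    [-1, [-0.019, -0.119, -0.008], 0],
    [-1, [-0.018, -0.112, -0.008], 0],
    [-1, [-0.016, -0.099, -0.007], 0],
    [-1, [-0.014, -0.086, -0.006], 0],
    [-1, [-0.012, -0.072, -0.005], 0],
  ],
)

```text
time_s: 6.2
ee_pos: [0.4413, -0.2069, 0.0566]
eef_rot: [2.388, 2.041, -0.001]
contact_force: [0.7, -0.7, 0.6]
width: 0.0002
gripper_force: 0.0
```

Request:
send_rows(
  commands=[
    [-1, [-0.009, -0.053, -0.004], 0],
    [-1, [-0.005, -0.033, -0.002], 0],
    [-1, [-0.003, -0.02, -0.001], 0],
    [-1, [-0.001, -0.007, 0], 0],
    [-1, [0, 0, 0], 0],
    [-1, [0, 0, 0], 0],
    [-1, [0, 0, 0], 0],
  ],
)

```text
time_s: 6.9
ee_pos: [0.4393, -0.2221, 0.0556]
eef_rot: [2.387, 2.043, 0.0]
contact_force: [-0.2, -0.7, 0.2]
width: 0.0007
gripper_force: 0.3
```

```bash
python3 -c "
from see import *
print(tool(),sensors.get_state()['ee_pos'],look('pics/t5.png'))
cv2.imwrite('pics/s5.png',camera('side')['img'][:,:,::-1])
a=[cv2.resize(cv2.imread('pics/'+f)[y:y+100,x:x+200],None,fx=3,fy=3) for f,x,y in(('t5.png',210,170),('s5.png',200,220))]
cv2.imwrite('pics/ts5.png',np.vstack(a))"
```

```text
(6.9, array([0.2631, 0.0007]), np.float64(0.0113), np.float64(0.26), array([-0.2, -0.7,  0.2])) [ 0.4392525  -0.22212272  0.05560315] (6.9, (array([ 0.21959337, -0.02241473]), 12, array([345, 225]), array([354, 245])))
```

View pics/ts5.png

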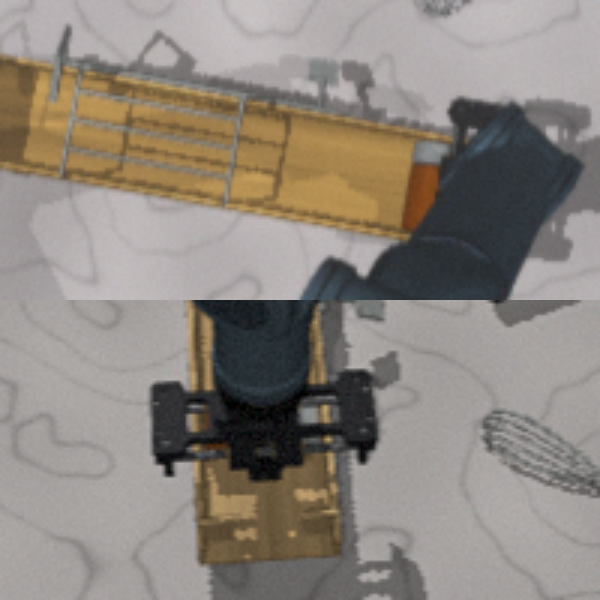

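The jar sits square and still against the fingers (top crop: about (425,185)). I'll hold it a little longer, then ease it down.

Request:
send_rows(
  commands=[
    [-1, [0, 0, 0], 0],
    [-1, [0, 0, 0], 0],
    [-1, [0, 0, 0], 0],
    [-1, [0, 0, 0], 0],
    [-1, [0, 0, 0], 0],
    [-1, [0, 0, 0], 0],
    [-1, [0, 0, 0], 0],
    [-1, [0, 0, 0], 0],
    [-1, [-0.003, -0.02, -0.001], 0],
    [-1, [-0.005, -0.033, -0.002], 0],
    [-1, [-0.005, -0.033, -0.002], 0],
    [-1, [-0.005, -0.033, -0.002], 0],
  ],
)

```text
time_s: 8.2
ee_pos: [0.4363, -0.241, 0.0545]
eef_rot: [2.387, 2.042, -0.0]
contact_force: [0.3, 0.5, 0.3]
width: 0.0004
gripper_force: 0.0
```

Request:
send_rows(
  commands=[
    [-1, [-0.005, -0.033, -0.002], 0],
    [-1, [-0.005, -0.033, -0.002], 0],
    [-1, [-0.005, -0.033, -0.002], 0],
    [-1, [-0.005, -0.033, -0.002], 0],
    [-1, [-0.005, -0.033, -0.002], 0],
    [-1, [-0.003, -0.02, -0.001], 0],
    [-1, [-0.003, -0.02, -0.001], 0],
    [-1, [-0.003, -0.02, -0.001], 0],
    [-1, [-0.003, -0.02, -0.001], 0],
    [-1, [-0.003, -0.02, -0.001], 0],
    [-1, [-0.003, -0.02, -0.001], 0],
    [-1, [-0.003, -0.02, -0.001], 0],
  ],
)

```text
time_s: 9.4
ee_pos: [0.4295, -0.2862, 0.0519]
eef_rot: [-2.387, -2.042, 0.0]
contact_force: [0.4, -0.4, -0.7]
width: 0.0003
gripper_force: 0.0
```

```bash
python3 -c "
from see import *
print(tool())"
```

```text
(9.4, array([0.3279, 0.0012]), np.float64(0.0119), np.float64(0.23), array([ 0.4, -0.4, -0.7]))
```

Continue out slowly through the gap, then move away and lift.

Request:
send_rows(
  commands=[
    [-1, [-0.003, -0.02, -0.001], 0],
    [-1, [-0.003, -0.02, -0.001], 0],
    [-1, [-0.003, -0.02, 0], 0],
    [-1, [-0.005, -0.033, 0], 0],
    [-1, [-0.01, -0.066, 0], 0],
    [-1, [-0.02, -0.13, 0], 0],
    [-1, [-0.02, -0.13, 0], 0],
    [-1, [0, 0, 0.3], 0],
    [-1, [0, 0, 0.3], 0],
    [-1, [0, 0, 0.3], 0],
    [-1, [0, -0.2, 0.2], 0],
    [-1, [0, 0, 0], 0],
  ],
)

```text
time_s: 10.6
ee_pos: [0.4208, -0.3849, 0.2217]
eef_rot: [2.383, 2.031, 0.0]
contact_force: [-0.2, -0.5, 0.4]
width: 0.0005
gripper_force: 0.0
```

```bash
python3 -c "
from see import *
print(tool(),look('pics/t6.png'));print(look())
cv2.imwrite('pics/s6.png',camera('side')['img'][:,:,::-1])
a=[cv2.resize(cv2.imread('pics/'+f)[y:y+100,x:x+200],None,fx=3,fy=3) for f,x,y in(('t6.png',240,170),('s6.png',200,220))]
cv2.imwrite('pics/ts6.png',np.vstack(a))"
```

```text
(10.6, array([0.4268, 0.0083]), np.float64(0.1884), np.float64(0.02), array([-0.2, -0.5,  0.4])) (10.6, (array([ 0.29578531, -0.01213799]), 62, array([363, 228]), array([378, 250])))
(10.65, (array([ 0.29125931, -0.01639201]), 68, array([363, 228]), array([378, 250])))
```

View pics/ts6.png

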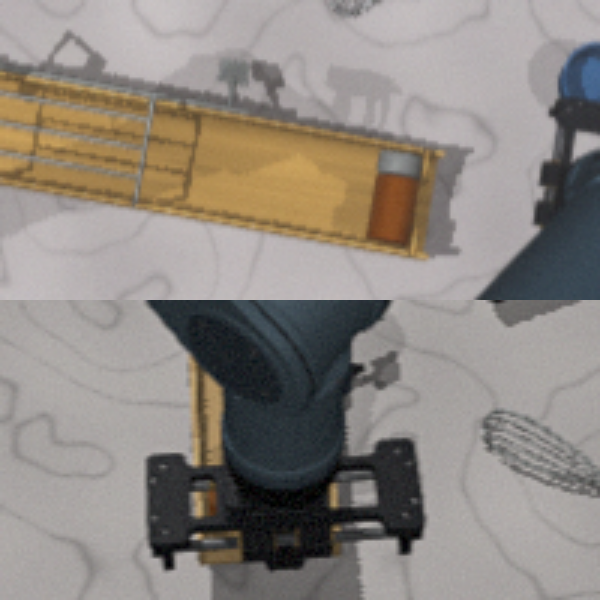

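The jar lies square against both tabs (top crop: about (395,198)). The gripper is clear and high, and the ramekin is untouched.

```bash
python3 -c "
from workcell import close_job
print(close_job())"
```

```text
the job is handed in; nothing more can be done
None
```

The job is handed in with no verdict returned: the jar was released, caught on the run, held still short of the tabs and eased down square against both; the one rough spot was about 91 N at the wrist (limit 120 N) while pressing the paddle.

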